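# Set a batten up level in the mitre box for sawing

## Robot

A 6-joint arm with a two-finger parallel gripper is mounted at the origin on the work surface. World frame = base frame: x ahead of the robot, y to its left, z up, the work surface at z = 0. Lengths are in m, angles in rad, forces in N, time in s.
With the tool pointing down it reaches from about 0.375 to 0.975 m from the base axis. Payload 3.8 kg.
Tool frame: the origin (TCP) lies at the very end of the fingers, on their centre line; the grasp point (between the pads) lies 19 mm behind it; z points along the fingers, y is the line along which they close (so a half turn about z gives the same grasp; the last joint's range is limited). The gripper opens to 85 mm and grips with 20 to 120 N. Pads are 22 mm wide; open, the fingers measure 114 mm over their backs; the gripper's body (76 mm by 85 mm) begins 54 mm behind the grasp point. The pads swing forward as they close: fully open they stand 13 mm farther back than shut.
Start: joints at [-1.185, 0.264, 1.604, -0, 1.274, -0.037], TCP at [0.277, -0.616, 0.231] pointing down, gripper open.
Joint ranges: [-2.63, 2.63], [-0.94, 2.18], [0.31, 2.57], [-1.31, 4.45], [0, 2.66], [-2.55, 2.55]. Speed limits (rad/s): [2.57, 2.57, 3.14, 3.14, 3.14, 3.14].

## Interface

Orientations are given as a rotation vector (axis times angle).
In Python, from workcell import read_state, read_camera, calibration, finish_job gives the robot as it stands.
- The arm moves only by the tool step_arm, never from a script. Its argument "commands" is a list of rows, each an object of numbers: "fingers": the gripper's target within -1 to 1 (shut at 1, half-way at 0, fully open at -1); "dx", "dy", "dz": the shift along the tool's x, y, z in m; "roll": the turn about the tool's z in degrees. In form: [{"fingers": .., "dx": .., "dy": .., "dz": .., "roll": ..}, ...]. A call has 1 to 8 rows; each row is the pose to reach, as a shift and turn from the pose commanded when the call began, along the tool's axes at that moment; what a row does not reach only later rows make up. A row lasts 1/8 s, in which the tool goes at most 62.5 mm and 10.7 degrees, less where a joint would pass 70% of its speed; a pose out of reach is approached as far as the arm can. A call with a gripper value outside its range is refused whole. The fingers move at their own pace and stop on an object; "squeeze" is the grip in N (left out, the last holds). Time passes only in rows, so rows that repeat a pose let the fingers close. It gives the time, the measured TCP pose, the force, the opening and the grip force at its end, in the units of the state.
- read_state(): the state, without advancing time (a new reading comes with each control period).
- read_camera(name): name is "side" or "top" or "wrist"; returns (picture, depth): 400x640x3 uint8, blue, green, red; 400x640 float32, m along the optical axis (not along the pixel's ray), 0 where there is no reading.
- calibration(name): a dict with "intrinsics" (3x3 intrinsics, pixels), "world_to_cam" (4x4, takes a point from world to camera coordinates). Camera axes: x right, y up, looking along -z (the intrinsics and any distortion apply to the point x, -y, -z); pixel columns grow to the right and rows downward; lengths in m; the calibration is good to about 2 mm. A picture is of the moment at which its call begins: read the wrist's pose just before it. calibration takes no time and is no camera call; for the wrist camera it gives the pose at the moment of the call.
- finish_job(): hands the job in; it is judged then, once.
The state is a dict: "time": time; "q": joint angles; "joint_vel": joint speeds; "joint_torque": joint torques, N m; "tool_pos": TCP position; "tcp_rot": TCP orientation; "wrist_force": force on the tool from outside, world axes, zero at the start; "torque": the same for the moment, N m; "width": opening from 0.0 (shut) to 1.0 (fully open); "grip_force": force on a finger pad.
Only numpy, scipy, OpenCV 4.12 (cv2) and the standard library are available. Lean on these libraries where they do the work, as an engineer would, in place of code of your own. Each camera call takes 0.05 s, during which the arm holds its last target. There are 200 camera calls.

## Task

Set the batten up in the mitre box for a square cut, its long end sticking out to the robot's left. First build a level support for that long end out of two of the four packing offcuts, one stacked on the other in line with the trough and centred 130 mm out from the box's left end, so that together they come level with the bed of the trough; then lay the batten straight and level along the trough's middle and across the packing, with its right-hand end 30 mm past the middle (square) saw cut, and last stand the iron weight on the batten, right over the packing, to hold it down. Leave the sanding block and the pencil pot where they are.

Things in the scene. Friction and masses are not known exactly. Their poses are not given: they have to be found in the camera images.
- mitre_box: Wooden mitre box, fixed to the bench: open-ended trough along its y, 240 mm long (y -120 to 120); +y end is the left end seen from the robot. Bed 34 mm above the bench, 64 mm wide (x -32 to 32); walls 18 mm thick, tops at 74 mm; base plate 124 mm wide. Middle (square) saw cut: slot through both walls at y = 0; other dark lines are 45 degree cuts. Origin: centre of underside, z up.
- batten: Pale planed batten, 44 mm wide (x) x 360 mm long (y) x 28 mm high (z), lying loose in front of the mitre box, roughly parallel to it. Origin at the centre of its underside; about 0.2 kg.
- packing_12: Packing offcut, plywood, thinnest and largest in plan: 60 x 80 x 12 mm thick (x, y, z), lying flat, loose. Origin at the centre of its underside, z up through its thickness, y along its longer side.
- packing_17: Packing offcut, pine, square: 60 x 60 x 17 mm thick (x, y, z), lying flat, loose. Origin at the centre of its underside, z up through its thickness, y along its grain (square in plan).
- packing_22: Packing offcut, pine, long and narrow: 45 x 80 x 22 mm thick (x, y, z), lying flat, loose. Origin at the centre of its underside, z up through its thickness, y along its longer side.
- packing_28: Packing offcut, pine, thickest and smallest in plan: 45 x 60 x 28 mm thick (x, y, z), lying flat, loose. Origin at the centre of its underside, z up through its thickness, y along its longer side.
- weight: Dark iron bench weight, round: base 46 mm in diameter and 28 mm high, then a thin neck (20 mm in diameter, to 36 mm), then a cylindrical steel grip knob 28 mm in diameter from 36 to 60 mm above the underside. Loose, about 0.45 kg. Origin at the centre of its underside, z up.
- sanding_block: Cork sanding block, 60 x 105 x 32 mm, lying on the bench near the robot. A loose bystander, to be left alone. Origin at the centre of its underside.
- pencil_pot: White pot 76 mm in diameter, 85 mm high, with pencils standing out of it to about 155 mm, on the bench beyond the mitre box. A loose bystander, to be left alone. Origin at the centre of its underside.
Things that resemble listed ones, but are neither listed nor needed, are in the scene too. Leave any green or turquoise look-alike of the packing_12 alone.

How it is judged:
By the outcome, as a careful person would: the job done as asked, in the order asked, and still so for the second after the job is handed in, with the robot touching nothing.
It also fails if it takes over 104 s, if anything falls off the work surface, if the arm or the gripper's body presses on something with over 40 N, if the wrist force passes 120 N, or if a joint passes its speed limit or range.

## Working session

There is one attempt and no reset: what is moved stays moved. The work goes in short steps, Python scripts to look and compute and a tool call to move; the robot and the scene stay as the last step left them, time stands still between calls to the robot, and variables do not carry over. Pictures are saved under pics/ and viewed, at most 14 in all, crops included, and the job is handed in when it is done.

Besides the shell and the picture viewer there is one more tool, called as name([rows], argument=value, ...), one row to a line, values as JSON. step_arm: Moves the arm, as the interface text tells. Its arguments: {"type":"object","properties":{"commands":{"type":"array","items":{"type":"object","properties":{"fingers":{"type":"number"},"dx":{"type":"number"},"dy":{"type":"number"},"dz":{"type":"number"},"roll":{"type":"number"}}}},"squeeze":{"type":"number"}},"required":["commands"]}

```bash
mkdir -p pics; ls
python3 - <<'E'
from workcell import *
import cv2,numpy as np
s=read_state();print({k:np.round(v,3).tolist() for k,v in s.items()})
for n in("top","side"):
    p,d=read_camera(n);cv2.imwrite(f"pics/{n}0.png",p);np.save(f"{n}0.npy",d)
    c=calibration(n);print(n,{k:np.round(v,4).tolist() if not isinstance(v,str) else v for k,v in c.items()})
E
```

```text
pics
{'time': 0.0, 'q': [-1.185, 0.265, 1.605, -0.0, 1.274, -0.037], 'joint_vel': [0.0, 0.001, -0.0, -0.001, 0.002, 0.0], 'joint_torque': [-0.001, -51.512, -36.731, -0.0, 0.013, 0.0], 'tool_pos': [0.277, -0.615, 0.23], 'tcp_rot': [-3.069, -0.659, 0.001], 'wrist_force': [-0.577, -0.019, 0.627], 'torque': [-0.021, 0.008, -0.001], 'grip_force': 0.0, 'width': 0.993}
top {'intrinsics': [[465.908, 0.0, 310.1385], [0.0, 465.908, 188.2655], [0.0, 0.0, 1.0]], 'world_to_cam': [[0.0252, -0.9997, -0.0051, -0.0477], [0.9872, 0.0241, 0.1579, -0.5247], [-0.1577, -0.009, 0.9874, -1.1712], [0.0, 0.0, 0.0, 1.0]]}
side {'intrinsics': [[520.7308, 0.0, 321.7925], [0.0, 520.7308, 209.6153], [0.0, 0.0, 1.0]], 'world_to_cam': [[0.8946, -0.4467, -0.0132, -0.4801], [0.327, 0.6342, 0.7006, -0.1644], [-0.3046, -0.631, 0.7134, -1.6771], [0.0, 0.0, 0.0, 1.0]]}
```

View pics/top0.png

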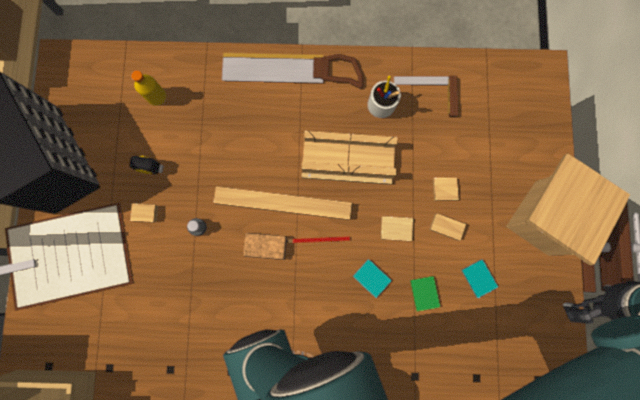

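View pics/side0.png

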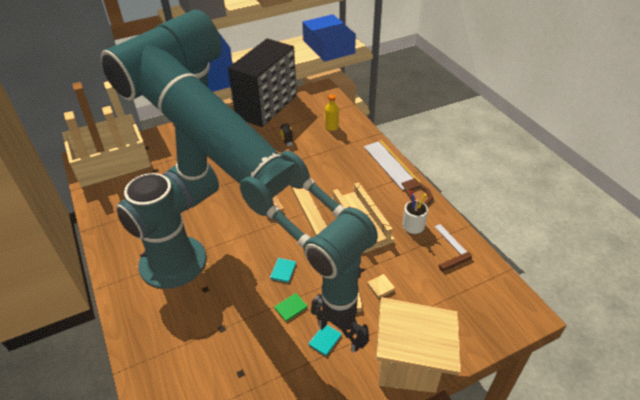

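The top view shows the box at (350,158), batten at (283,202), weight at (197,227), and pale offcuts at (143,213), (446,189), (397,228) and (449,227). Teal and green look-alikes are below them. The side view shows the arm over the right-hand side.

```bash
cat > h.py <<'E'
import numpy as np,cv2
from workcell import *
def cal(n):
    c=calibration(n);return np.array(c["intrinsics"]),np.array(c["world_to_cam"])
def ray(KT,uv):
    K,T=KT;uv=np.atleast_2d(uv).astype(float)
    d=np.c_[(uv[:,0]-K[0,2])/K[0,0],-(uv[:,1]-K[1,2])/K[1,1],-np.ones(len(uv))]
    return -T[:3,:3].T@T[:3,3], d@T[:3,:3]
def onplane(KT,uv,z):
    o,d=ray(KT,uv);return o+d*((z-o[2])/d[:,2])[:,None]
def world(KT,depth):
    v,u=np.mgrid[:depth.shape[0],:depth.shape[1]]
    o,d=ray(KT,np.c_[u.ravel(),v.ravel()])
    return (o+d*depth.ravel()[:,None]).reshape(*depth.shape,3)
def rect(KT,cnt,z):
    # min-area rectangle of a contour cast on plane z: centre, (short,long) size, angle of the long axis from world y (deg)
    P=onplane(KT,cnt.reshape(-1,2),z)[:,:2]
    (c,(w,h),a)=cv2.minAreaRect((P*1000).astype(np.float32))
    if w>h: w,h,a=h,w,a+90
    # axis of h: direction angle a+90 ; angle from y axis = a
    a=(a+90)%180-90
    return np.array(c)/1000,w,h,a
E
python3 - <<'E'
from h import *
KT=cal("top");p=cv2.imread("pics/top0.png");d=np.load("top0.npy")
W=world(KT,d)
for nm,(u,v) in dict(p1=(143,213),p2=(446,189),p3=(397,228),p4=(449,227),wt=(197,227),black=(145,163),bat1=(225,196),bat2=(340,209),green=(425,293),bed=(350,158),teal=(372,278),sand=(265,245),table=(320,300)).items():
    print(nm,np.round(np.median(W[v-2:v+3,u-2:u+3].reshape(-1,3),0),4))
hsv=cv2.cvtColor(p,cv2.COLOR_BGR2HSV)
m=((W[...,2]>.006)&(W[...,2]<.12)).astype(np.uint8)
cs,_=cv2.findContours(m,cv2.RETR_EXTERNAL,cv2.CHAIN_APPROX_NONE)
for c in cs:
    if 150<cv2.contourArea(c)<8000:
        M=cv2.drawContours(np.zeros_like(m),[c],-1,1,-1)>0
        z=np.percentile(W[M][:,2],60); print(c.reshape(-1,2).mean(0).astype(int),"z%.3f"%z,[np.round(x,3) for x in rect(KT,c,z)])
cv2.imwrite("pics/crop0.png",cv2.resize(p[100:320,100:520],(800,419),interpolation=cv2.INTER_CUBIC))
E
```

```text
p1 [0.4516 0.4007 0.0285]
p2 [ 0.5366 -0.3949  0.0168]
p3 [ 0.4303 -0.2651  0.0131]
p4 [ 0.4357 -0.3994  0.0206]
wt [0.4168 0.2497 0.0576]
black [0.5779 0.3937 0.0633]
bat1 [0.5021 0.1891 0.0269]
bat2 [ 0.4748 -0.1138  0.0286]
green [ 0.2649 -0.3366  0.0111]
bed [ 0.6108 -0.1381  0.0336]
teal [ 0.2995 -0.2004  0.0126]
sand [0.3766 0.0781 0.0322]
table [ 0.2394 -0.0673 -0.0009]
[ 45 384] z0.083 [array([0.035, 0.575]), np.float64(64.994), np.float64(225.717), np.float64(1.507)]
[425 293] z0.012 [array([ 0.264, -0.336]), np.float64(61.041), np.float64(79.963), np.float64(-78.574)]
[479 278] z0.012 [array([ 0.305, -0.478]), np.float64(61.455), np.float64(80.479), np.float64(-61.138)]
[372 278] z0.012 [array([ 0.299, -0.2  ]), np.float64(59.673), np.float64(80.262), np.float64(-41.612)]
[ 21 266] z0.013 [array([0.308, 0.721]), np.float64(43.678), np.float64(94.009), np.float64(1.451)]
[264 245] z0.032 [array([0.374, 0.078]), np.float64(60.235), np.float64(108.745), np.float64(-3.315)]
[196 226] z0.043 [array([0.417, 0.254]), np.float64(44.407), np.float64(48.127), np.float64(-12.505)]
[39
[... 634 characters left out ...]
[array([0.573, 0.39 ]), np.float64(42.477), np.float64(89.749), np.float64(-10.045)]
[348 156] z0.044 [array([ 0.61 , -0.135]), np.float64(129.41), np.float64(245.62), np.float64(-3.235)]
[ 63 160] z0.079 [array([0.603, 0.594]), np.float64(172.824), np.float64(324.972), np.float64(-85.058)]
[385  98] z0.085 [array([ 0.757, -0.219]), np.float64(74.086), np.float64(101.644), np.float64(64.475)]
[439  87] z0.017 [array([ 0.794, -0.369]), np.float64(114.603), np.float64(126.437), np.float64(1.35)]
[150  89] z0.094 [array([0.763, 0.382]), np.float64(52.84), np.float64(91.742), np.float64(-43.469)]
[291  68] z0.010 [array([0.87 , 0.022]), np.float64(96.664), np.float64(393.91), np.float64(-2.179)]
```

View pics/crop0.png

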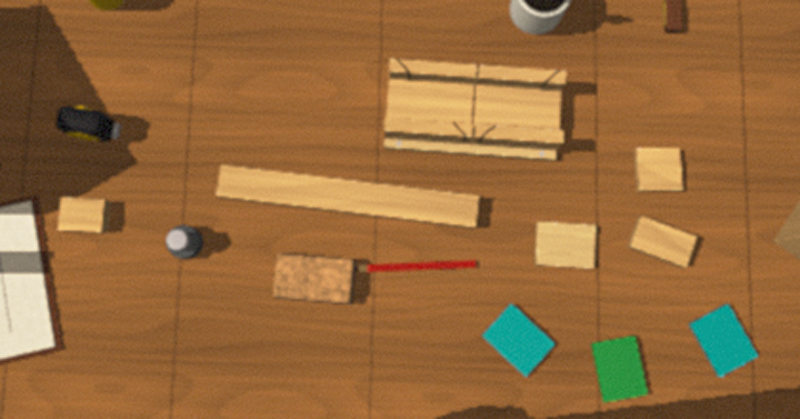

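```bash
cat >> h.py <<'E'
from scipy.spatial.transform import Rotation as Ro
def go(x,y,z,phi):
    # shift in tool axes from measured pose to target; phi = heading of tool x (deg)
    s=read_state();R=Ro.from_rotvec(s["tcp_rot"]).as_matrix()
    d=R.T@(np.array([x,y,z])-s["tool_pos"]);cur=np.degrees(np.arctan2(R[1,0],R[0,0]))
    print("t",round(s["time"],2),"pos",np.round(s["tool_pos"],4),"phi %.2f"%cur,"-> d",np.round(d,4),"roll %.2f"%((cur-phi+180)%360-180),"F",np.round(s["wrist_force"],1),"w %.3f g %.1f"%(s["width"],s["grip_force"]))
E
python3 - <<'E'
from h import *
go(.5,-.2,.40,87)
print(np.round(np.linalg.inv(cal("wrist")[1]),3), cal("wrist")[0])
E
```

```text
t 0.1 pos [ 0.2767 -0.6149  0.2301] phi 24.22 -> d [ 0.3739 -0.2871 -0.1693] roll -62.78 F [-0.6 -0.5  0.8] w 0.997 g 0.0
[[ 0.411  0.88   0.237  0.337]
 [-0.912  0.397  0.104 -0.589]
 [-0.002 -0.259  0.966  0.372]
 [ 0.     0.     0.     1.   ]] [[297.93182282   0.         319.78340555]
 [  0.         297.93182282 197.85309243]
 [  0.           0.           1.        ]]
```

step_arm([
  {"dz": -0.05, "fingers": -1},
  {"dx": 0.38, "dy": -0.23, "dz": -0.05, "roll": -62.8},
  {"dx": 0.38, "dy": -0.23, "dz": -0.05, "roll": -62.8},
  {"dx": 0.38, "dy": -0.23, "dz": -0.05, "roll": -62.8},
  {"dx": 0.38, "dy": -0.23, "dz": -0.05, "roll": -62.8},
  {"dx": 0.38, "dy": -0.23, "dz": -0.05, "roll": -62.8},
  {"dx": 0.38, "dy": -0.23, "dz": -0.05, "roll": -62.8},
  {"dx": 0.38, "dy": -0.23, "dz": -0.05, "roll": -62.8},
])

```text
invalid input
```

step_arm([
  {"fingers": -1, "dx": 0.38, "dy": -0.23, "dz": -0.05, "roll": -62.8},
  {"fingers": -1, "dx": 0.38, "dy": -0.23, "dz": -0.05, "roll": -62.8},
  {"fingers": -1, "dx": 0.38, "dy": -0.23, "dz": -0.05, "roll": -62.8},
  {"fingers": -1, "dx": 0.38, "dy": -0.23, "dz": -0.05, "roll": -62.8},
  {"fingers": -1, "dx": 0.38, "dy": -0.23, "dz": -0.05, "roll": -62.8},
  {"fingers": -1, "dx": 0.38, "dy": -0.23, "dz": -0.05, "roll": -62.8},
  {"fingers": -1, "dx": 0.38, "dy": -0.23, "dz": -0.05, "roll": -62.8},
  {"fingers": -1, "dx": 0.38, "dy": -0.23, "dz": -0.05, "roll": -62.8},
], squeeze=40)

```text
time: 1.1
tool_pos: [0.5309, -0.2465, 0.2815]
tcp_rot: [-2.273, -2.169, -0.002]
wrist_force: [0.1, -0.5, -1.4]
width: 0.997
grip_force: 0.0
```

```bash
cat >> h.py <<'E'
def look(tag):
    KT=cal("wrist");p,d=read_camera("wrist");KT=cal("wrist")
    cv2.imwrite(f"pics/{tag}.png",p);np.savez(f"{tag}.npz",d=d,K=KT[0],T=KT[1]);return KT,p,d
def blobs(KT,d,lo,hi,amin=300,amax=40000):
    W=world(KT,d);m=((W[...,2]>lo)&(W[...,2]<hi)&(d>0)).astype(np.uint8)
    for c in cv2.findContours(m,cv2.RETR_EXTERNAL,cv2.CHAIN_APPROX_NONE)[0]:
        if amin<cv2.contourArea(c)<amax:
            M=cv2.drawContours(np.zeros_like(m),[c],-1,1,-1)>0
            z=np.median(W[M][:,2]);r=rect(KT,c,z)
            print(c.reshape(-1,2).mean(0).astype(int),"z %.4f"%z,"c",np.round(r[0],4),"size %.1f %.1f ang %.2f"%r[1:])
E
python3 - <<'E'
from h import *
KT,p,d=look("w1");go(.43,-.265,.1,88)
blobs(KT,d,.006,.1)
E
```

```text
t 1.15 pos [ 0.5305 -0.2472  0.2813] phi 87.25 -> d [-0.0227 -0.0996  0.1812] roll -0.75 F [-0.   0.9 -0.4] w 0.998 g 0.0
[330 262] z 0.0162 c [ 0.5397 -0.3923] size 59.8 64.3 ang 2.59
[263 267] z 0.0212 c [ 0.4397 -0.3936] size 44.9 86.8 ang -19.65
[515 252] z 0.0161 c [ 0.7933 -0.385 ] size 103.8 118.3 ang -83.85
[144 233] z 0.0113 c [ 0.2675 -0.3358] size 60.5 83.5 ang -78.57
[250 180] z 0.0113 c [ 0.432  -0.2645] size 60.6 80.3 ang -2.15
[525 144] z 0.0841 c [ 0.7527 -0.2232] size 73.5 112.5 ang 87.26
[150 138] z 0.0113 c [ 0.3022 -0.2   ] size 61.4 81.4 ang -41.64
[578  45] z 0.0115 c [ 0.8672 -0.1178] size 93.7 123.8 ang -8.45
[387  84] z 0.0342 c [ 0.6175 -0.158 ] size 128.6 205.3 ang -2.73
[271  43] z 0.0272 c [ 0.4791 -0.0947] size 45.8 98.4 ang -4.76
[209  40] z 0.0065 c [ 0.3993 -0.088 ] size 11.4 106.6 ang 3.83
```

View pics/w1.png

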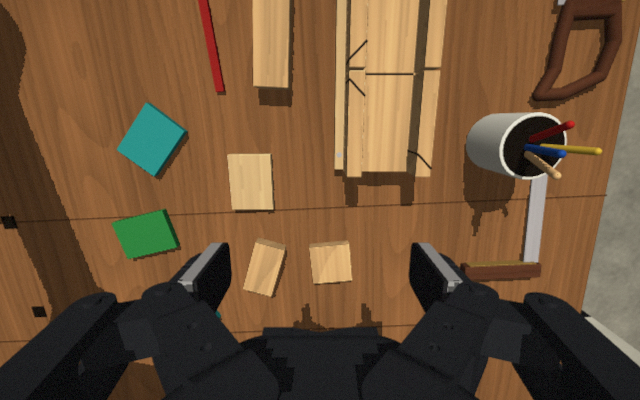

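The wrist view shows packing_12 at (250,181), packing_22 at (264,267) and packing_17 at (330,262). The middle square cut is at (390,72), and both camera views agree on positions.

step_arm([
  {"fingers": -1, "dx": -0.023, "dy": -0.1, "dz": 0.06, "roll": -0.7},
  {"fingers": -1, "dx": -0.023, "dy": -0.1, "dz": 0.12, "roll": -0.7},
  {"fingers": -1, "dx": -0.023, "dy": -0.1, "dz": 0.18, "roll": -0.7},
  {"fingers": -1, "dx": -0.023, "dy": -0.1, "dz": 0.22, "roll": -0.7},
  {"fingers": -1, "dx": -0.023, "dy": -0.1, "dz": 0.255, "roll": -0.7},
  {"fingers": -1, "dx": -0.023, "dy": -0.1, "dz": 0.268, "roll": -0.7},
  {"fingers": -1, "dx": -0.023, "dy": -0.1, "dz": 0.275, "roll": -0.7},
  {"fingers": -1, "dx": -0.023, "dy": -0.1, "dz": 0.275, "roll": -0.7},
])

```text
time: 2.15
tool_pos: [0.4292, -0.2688, 0.0076]
tcp_rot: [2.264, 2.175, 0.001]
wrist_force: [0.3, 0.0, -0.2]
width: 1.001
grip_force: 0.0
```

Run:
```python
from h import *
go(.4315,-.2645,.003,87.85)
```

```text
t 2.15 pos [ 0.4292 -0.2688  0.0076] phi 87.71 -> d [0.0044 0.0021 0.0046] roll -0.14 F [ 0.3  0.  -0.2] w 1.001 g 0.0
```

step_arm([
  {"fingers": -0.7, "dx": 0.004, "dy": 0.002, "dz": 0.0095, "roll": -0.1},
  {"fingers": -0.3, "dx": 0.004, "dy": 0.002, "dz": 0.0095, "roll": -0.1},
  {"fingers": 0, "dx": 0.004, "dy": 0.002, "dz": 0.0095, "roll": -0.1},
  {"fingers": 0, "dx": 0.004, "dy": 0.002, "dz": 0.0095, "roll": -0.1},
  {"fingers": 0, "dx": 0.004, "dy": 0.002, "dz": 0.0095, "roll": -0.1},
], squeeze=40)

```text
time: 2.78
tool_pos: [0.4307, -0.2638, -0.0027]
tcp_rot: [2.263, 2.178, 0.001]
wrist_force: [0.8, 1.5, 3.7]
width: 0.688
grip_force: 43.9
```

step_arm([
  {"fingers": 0, "dx": 0, "dy": 0, "dz": -0.03, "roll": 0},
  {"fingers": 0, "dx": 0, "dy": 0, "dz": -0.08, "roll": 0},
  {"fingers": 0, "dx": 0.02, "dy": 0.04, "dz": -0.14, "roll": 0},
  {"fingers": 0, "dx": 0.04, "dy": 0.09, "dz": -0.19, "roll": 0},
  {"fingers": 0, "dx": 0.05, "dy": 0.14, "dz": -0.21, "roll": 0},
  {"fingers": 0, "dx": 0.055, "dy": 0.165, "dz": -0.22, "roll": 0},
  {"fingers": 0, "dx": 0.055, "dy": 0.17, "dz": -0.22, "roll": 0},
  {"fingers": 0, "dx": 0.055, "dy": 0.17, "dz": -0.22, "roll": 0},
])

```text
time: 3.78
tool_pos: [0.6012, -0.2151, 0.2153]
tcp_rot: [-2.261, -2.178, 0.003]
wrist_force: [-0.3, 0.1, -0.0]
width: 0.687
grip_force: 43.4
```

Run:
```python
from h import *
KT,p,d=look("w2");go(.6,-.2,.22,87)
W=world(KT,d);m=((W[...,2]>.03)&(W[...,2]<.038)&(abs(W[...,0]-.61)<.08)&(abs(W[...,1]+.14)<.16))
print(m.sum(),W[m].mean(0),W[m].min(0),W[m].max(0))
mm=((W[...,2]>.065)&(W[...,2]<.085)&(abs(W[...,0]-.61)<.09)&(abs(W[...,1]+.14)<.15));print(mm.sum(),np.median(W[mm],0))
cv2.imwrite("pics/w2m.png",np.hstack([cv2.resize(p[0:300,150:520],(555,450))]))
```

```text
t 3.83 pos [ 0.6005 -0.2151  0.215 ] phi 87.81 -> d [ 0.0151 -0.001  -0.005 ] roll 0.81 F [-0.5 -0.9 -0.1] w 0.689 g 43.4
11087 [ 0.61836787 -0.12028155  0.03326866] [ 0.56852534 -0.2114444   0.0304203 ] [ 0.66635674 -0.04059106  0.03796765]
7164 [ 0.64759344 -0.11975299  0.07319123]
```

View pics/w2.png

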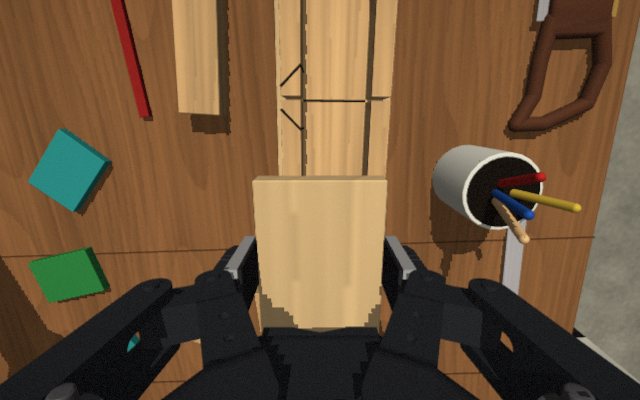

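```bash
cat >> h.py <<'E'
def box(KT,d,rows):
    W=world(KT,d);m=(W[...,2]>.069)&(W[...,2]<.085)&(abs(W[...,0]-.615)<.08)&(d>0)
    L=[];R=[]
    for v in rows:
        u=np.flatnonzero(m[v])
        if len(u)>10: L.append((u[0]-.5,v));R.append((u[-1]+.5,v))
    A=onplane(KT,L,.074);B=onplane(KT,R,.074);out=[]
    for P in (A,B):
        vx,vy,x0,y0=cv2.fitLine(P[:,:2].astype(np.float32),cv2.DIST_HUBER,0,.001,.001).ravel()
        print("ang %.2f"%-np.degrees(np.arctan(vx/vy)),"x at y=-.135: %.4f"%(x0+vx/vy*(-.135-y0)),"at .115: %.4f"%(x0+vx/vy*(.115-y0)),"y",P[:,1].min().round(3),P[:,1].max().round(3))
E
python3 - <<'E'
from h import *
for t,r in(("w1",range(0,160)),("w2",range(0,170))):
    z=np.load(t+".npz");KT=(z["K"],z["T"]);d=z["d"];print(t);box(KT,d,r)
    W=world(KT,d);p=cv2.imread(f"pics/{t}.png")
    if t=="w1":
        m=((W[...,2]>.03)&(W[...,2]<.038)&(abs(W[...,0]-.61)<.025)&(abs(W[...,1]+.2)<.1))
        e=[(u,np.flatnonzero(m[:,u])[-1]+.5) for u in range(640) if m[:,u].sum()>5]
        P=onplane(KT,e,.034);print("bed right end",np.median(P,0),len(e))
    # slot on the bed: darkest row per column
    g=cv2.cvtColor(p,cv2.COLOR_BGR2GRAY).astype(float)
    u0,u1,v0,v1=(372,408,62,84) if t=="w1" else (312,360,88,112)
    S=[(u,v0+np.argmin(g[v0:v1,u])) for u in range(u0,u1)]
    P=onplane(KT,S,.034);f=np.polyfit(P[:,0],P[:,1],1);print("slot y mid",np.polyval(f,.615).round(4),"slope deg",np.degrees(np.arctan(f[0])).round(2))
    if t=="w2":
        m=(W[...,2]>.15)&(d>0);e=[(u,np.flatnonzero(m[:300,u])[0]-.5) for u in range(270,375)]
        D=np.median([W[int(v)+4,u,2] for u,v in e]);P=onplane(KT,e,D);f=np.polyfit(P[:,0],P[:,1],1);print("held far edge y",np.median(P,0),"z",D,"ang",np.degrees(np.arctan(f[0])))
E
```

```text
w1
ang -2.71 x at y=-.135: 0.5672 at .115: 0.5790 y -0.23 -0.066
ang -2.82 x at y=-.135: 0.6673 at .115: 0.6796 y -0.235 -0.071
bed right end [ 0.61226627 -0.25293874  0.034     ] 40
slot y mid -0.1344 slope deg -2.73
w2
ang -2.84 x at y=-.135: 0.5675 at .115: 0.5799 y -0.196 -0.054
ang -2.84 x at y=-.135: 0.6671 at .115: 0.6795 y -0.2 -0.058
slot y mid -0.1334 slope deg -3.38
held far edge y [ 0.60331817 -0.17472982  0.22603022] z 0.22603021549820299 ang -2.1312704778896148
```

Run:
```python
from h import *
z=np.load("w2.npz");KT=(z["K"],z["T"])
print(onplane(KT,[(254,182),(387,182)],.226), "tool .6005")
go(.6296,.1162,.06,87.18)
```

```text
[[ 0.57261665 -0.17701708  0.226     ]
 [ 0.63237791 -0.17923559  0.226     ]] tool .6005
t 3.83 pos [ 0.6005 -0.2151  0.215 ] phi 87.81 -> d [0.332  0.017  0.1552] roll 0.63 F [-0.5 -0.9 -0.1] w 0.689 g 43.4
```

step_arm([
  {"fingers": 0, "dx": 0.04, "dy": 0.002, "dz": 0, "roll": 0.6},
  {"fingers": 0, "dx": 0.1, "dy": 0.005, "dz": 0, "roll": 0.6},
  {"fingers": 0, "dx": 0.16, "dy": 0.008, "dz": 0, "roll": 0.6},
  {"fingers": 0, "dx": 0.22, "dy": 0.011, "dz": 0.01, "roll": 0.6},
  {"fingers": 0, "dx": 0.28, "dy": 0.014, "dz": 0.03, "roll": 0.6},
  {"fingers": 0, "dx": 0.32, "dy": 0.017, "dz": 0.08, "roll": 0.6},
  {"fingers": 0, "dx": 0.332, "dy": 0.017, "dz": 0.13, "roll": 0.6},
  {"fingers": 0, "dx": 0.332, "dy": 0.017, "dz": 0.16, "roll": 0.6},
])

```text
time: 4.82
tool_pos: [0.6275, 0.1159, 0.0524]
tcp_rot: [-2.27, -2.166, 0.009]
wrist_force: [0.4, -0.5, 0.2]
width: 0.686
grip_force: 43.4
```

Run:
```python
from h import *
go(.6296,.1162,-.0015,87.18)
```

```text
t 4.83 pos [0.6275 0.1159 0.0524] phi 87.29 -> d [0.0005 0.0024 0.0538] roll 0.11 F [ 0.4 -0.5  0.2] w 0.686 g 43.4
```

step_arm([
  {"fingers": 0, "dx": 0, "dy": 0.002, "dz": 0.02, "roll": 0.1},
  {"fingers": 0, "dx": 0, "dy": 0.002, "dz": 0.04, "roll": 0.1},
  {"fingers": 0, "dx": 0, "dy": 0.002, "dz": 0.045, "roll": 0.1},
  {"fingers": 0, "dx": 0, "dy": 0.002, "dz": 0.045, "roll": 0.1},
])

```text
time: 5.32
tool_pos: [0.6342, 0.1154, 0.0122]
tcp_rot: [2.277, 2.164, 0.001]
wrist_force: [0.7, -0.1, 0.1]
width: 0.687
grip_force: 43.4
```

Run:
```python
from h import *
go(.6296,.1162,-.002,87.18)
```

```text
t 5.33 pos [0.6342 0.1154 0.0122] phi 87.09 -> d [ 0.0005 -0.0046  0.0142] roll -0.09 F [ 0.7 -0.1  0.1] w 0.687 g 43.4
```

step_arm([
  {"fingers": 0, "dx": 0, "dy": -0.0045, "dz": 0.003, "roll": -0.1},
  {"fingers": 0, "dx": 0, "dy": -0.0045, "dz": 0.008, "roll": -0.1},
  {"fingers": 0, "dx": 0, "dy": -0.0045, "dz": 0.013, "roll": -0.1},
  {"fingers": 0, "dx": 0, "dy": -0.0045, "dz": 0.014, "roll": -0.1},
  {"fingers": 0, "dx": 0, "dy": -0.0045, "dz": 0.014, "roll": -0.1},
])

```text
time: 5.95
tool_pos: [0.6293, 0.116, -0.0023]
tcp_rot: [-2.275, -2.167, 0.0]
wrist_force: [-0.3, 0.4, -1.8]
width: 0.686
grip_force: 43.4
```

Run:
```python
from h import *
go(.6296,.1162,-.002,87.18)
```

```text
t 5.95 pos [ 0.6293  0.116  -0.0023] phi 87.23 -> d [ 0.0002  0.0003 -0.0003] roll 0.05 F [-0.3  0.4 -1.8] w 0.686 g 43.4
```

step_arm([
  {"fingers": -0.7, "dx": 0, "dy": 0, "dz": 0, "roll": 0},
  {"fingers": -1, "dx": 0, "dy": 0, "dz": 0, "roll": 0},
  {"fingers": -1, "dx": 0, "dy": 0, "dz": -0.02, "roll": 0},
  {"fingers": -1, "dx": 0, "dy": 0, "dz": -0.07, "roll": 0},
  {"fingers": -1, "dx": -0.06, "dy": -0.03, "dz": -0.13, "roll": 0},
  {"fingers": -1, "dx": -0.12, "dy": -0.06, "dz": -0.19, "roll": 0},
  {"fingers": -1, "dx": -0.16, "dy": -0.06, "dz": -0.23, "roll": 0},
  {"fingers": -1, "dx": -0.16, "dy": -0.06, "dz": -0.23, "roll": 0},
])

```text
time: 6.95
tool_pos: [0.5617, -0.0425, 0.2321]
tcp_rot: [2.272, 2.164, 0.004]
wrist_force: [0.2, 0.2, -0.5]
width: 1.002
grip_force: 0.0
```

Run:
```python
from h import *
KT,p,d=look("w3");go(.439,-.394,.1,70.4)
blobs(KT,d,.006,.1)
box(KT,d,range(60,230))
W=world(KT,d)
m=((W[...,2]>.03)&(W[...,2]<.038)&(abs(W[...,0]-.62)<.025)&(abs(W[...,1]+.06)<.1))
e=[(u,np.flatnonzero(m[:,u])[0]-.5) for u in range(640) if m[:,u].sum()>5]
P=onplane(KT,e,.034);print("bed left end",np.median(P,0),len(e))
```

```text
t 7.0 pos [ 0.5632 -0.0461  0.2371] phi 87.13 -> d [-0.3531 -0.1081  0.1374] roll 16.73 F [ 0.6 -2.1  3.5] w 0.999 g 0.0
[501 383] z 0.0081 c [ 0.8415 -0.3889] size 81.2 94.5 ang 86.43
[137 377] z 0.0159 c [ 0.2702 -0.3421] size 55.1 80.6 ang -78.89
[137 282] z 0.0153 c [ 0.305  -0.1836] size 48.5 81.3 ang -60.49
[374 241] z 0.0398 c [ 0.6256 -0.147 ] size 139.9 268.5 ang -1.87
[165 120] z 0.0343 c [ 0.3863 -0.0028] size 75.9 262.8 ang -0.65
[524 155] z 0.0083 c [ 0.8312 -0.0789] size 239.1 417.1 ang -0.37
[372  33] z 0.0163 c [0.6315 0.1025] size 61.1 68.5 ang -2.31
[253 124] z 0.0317 c [ 0.4929 -0.0033] size 48.4 284.7 ang -5.61
ang -3.41 x at y=-.135: 0.5698 at .115: 0.5847 y -0.1 -0.015
ang -2.83 x at y=-.135: 0.6725 at .115: 0.6849 y -0.105 -0.02
bed left end [ 0.621445   -0.01660981  0.034     ] 41
```

View pics/w3.png

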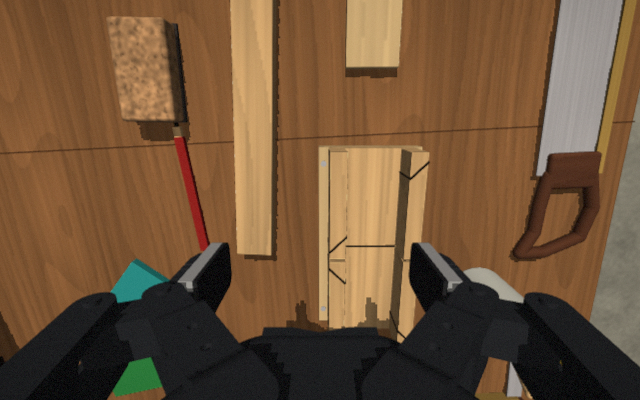

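The view, taken while still moving, shows packing_12 at (374,33) in line beyond the box's left end at (370,147), with the batten at (253,124). I'll go to packing_22 now and check the placing later from a standstill.

step_arm([
  {"fingers": -1, "dx": -0.06, "dy": -0.02, "dz": 0.0, "roll": 5},
  {"fingers": -1, "dx": -0.12, "dy": -0.04, "dz": 0.0, "roll": 10},
  {"fingers": -1, "dx": -0.18, "dy": -0.06, "dz": 0, "roll": 16.7},
  {"fingers": -1, "dx": -0.24, "dy": -0.08, "dz": 0.02, "roll": 16.7},
  {"fingers": -1, "dx": -0.3, "dy": -0.1, "dz": 0.05, "roll": 16.7},
  {"fingers": -1, "dx": -0.353, "dy": -0.108, "dz": 0.09, "roll": 16.7},
  {"fingers": -1, "dx": -0.353, "dy": -0.108, "dz": 0.15, "roll": 16.7},
  {"fingers": -1, "dx": -0.353, "dy": -0.108, "dz": 0.16, "roll": 16.7},
])

```text
time: 8.0
tool_pos: [0.4341, -0.3872, 0.0647]
tcp_rot: [-2.562, -1.808, 0.002]
wrist_force: [-0.2, 0.3, -0.5]
width: 0.999
grip_force: 0.0
```

step_arm([
  {"fingers": -1, "dx": 0, "dy": 0, "dz": 0.02, "roll": 0},
  {"fingers": -1, "dx": 0, "dy": 0, "dz": 0.025, "roll": 0},
  {"fingers": -1, "dx": 0, "dy": 0, "dz": 0.025, "roll": 0},
])

```text
time: 8.38
tool_pos: [0.4378, -0.3882, 0.044]
tcp_rot: [2.563, 1.814, 0.001]
wrist_force: [0.4, 0.3, 0.4]
width: 1.0
grip_force: 0.0
```

Run:
```python
from h import *
go(.439,-.3935,.001,70.4)
z=np.load("w1.npz");print(z["T"][:3,3])
```

```text
t 8.38 pos [ 0.4378 -0.3882  0.044 ] phi 70.59 -> d [-0.0045  0.0028  0.043 ] roll 0.19 F [0.4 0.3 0.4] w 1.000 g 0.0
[-0.54212395  0.26090323 -0.36847314]
```

step_arm([
  {"fingers": -1, "dx": -0.0055, "dy": 0.002, "dz": 0.025, "roll": 0.2},
  {"fingers": -1, "dx": -0.0055, "dy": 0.002, "dz": 0.038, "roll": 0.2},
  {"fingers": -0.6, "dx": -0.0055, "dy": 0.002, "dz": 0.0415, "roll": 0.2},
  {"fingers": -0.2, "dx": -0.0055, "dy": 0.002, "dz": 0.0415, "roll": 0.2},
  {"fingers": 0.2, "dx": -0.0055, "dy": 0.002, "dz": 0.0415, "roll": 0.2},
  {"fingers": 0.3, "dx": -0.0055, "dy": 0.002, "dz": 0.0415, "roll": 0.2},
  {"fingers": 0.3, "dx": -0.0055, "dy": 0.002, "dz": 0.0415, "roll": 0.2},
  {"fingers": 0.3, "dx": -0.0055, "dy": 0.002, "dz": 0.0415, "roll": 0.2},
])

```text
time: 9.38
tool_pos: [0.4373, -0.3946, 0.0022]
tcp_rot: [2.567, 1.808, 0.001]
wrist_force: [-0.0, 0.8, 5.4]
width: 0.515
grip_force: 43.2
```

Run:
```python
from h import *
go(.61,-.02,.25,87.18)
```

```text
t 9.38 pos [ 0.4373 -0.3946  0.0022] phi 70.32 -> d [ 0.4108  0.0368 -0.248 ] roll -16.86 F [-0.   0.8  5.4] w 0.515 g 43.2
```

step_arm([
  {"fingers": 0.3, "dx": 0, "dy": 0, "dz": -0.03, "roll": 0},
  {"fingers": 0.3, "dx": 0, "dy": 0, "dz": -0.08, "roll": 0},
  {"fingers": 0.3, "dx": 0.04, "dy": 0.005, "dz": -0.12, "roll": 0},
  {"fingers": 0.3, "dx": 0.09, "dy": 0.01, "dz": -0.16, "roll": -4},
  {"fingers": 0.3, "dx": 0.14, "dy": 0.015, "dz": -0.2, "roll": -8},
  {"fingers": 0.3, "dx": 0.19, "dy": 0.02, "dz": -0.23, "roll": -12},
  {"fingers": 0.3, "dx": 0.24, "dy": 0.025, "dz": -0.24, "roll": -16},
  {"fingers": 0.3, "dx": 0.29, "dy": 0.03, "dz": -0.248, "roll": -16.9},
])

```text
time: 10.38
tool_pos: [0.563, -0.1296, 0.2499]
tcp_rot: [2.273, 2.168, 0.0]
wrist_force: [0.9, 0.1, 0.7]
width: 0.516
grip_force: 42.4
```

step_arm([
  {"fingers": 0.3, "dx": 0.06, "dy": 0, "dz": 0, "roll": 0},
  {"fingers": 0.3, "dx": 0.11, "dy": 0, "dz": 0, "roll": 0},
  {"fingers": 0.3, "dx": 0.12, "dy": 0, "dz": 0, "roll": 0},
  {"fingers": 0.3, "dx": 0.12, "dy": 0, "dz": 0, "roll": 0},
  {"fingers": 0.3, "dx": 0.12, "dy": 0, "dz": 0, "roll": 0},
])

```text
time: 11.0
tool_pos: [0.5682, -0.0125, 0.249]
tcp_rot: [2.276, 2.166, -0.001]
wrist_force: [0.4, -0.1, -0.6]
width: 0.516
grip_force: 42.5
```

Run:
```python
from h import *
KT,p,d=look("w4");go(.6296,.1162,.1,87.18)
blobs(KT,d,.006,.1)
box(KT,d,range(100,300))
W=world(KT,d)
m=((W[...,2]>.03)&(W[...,2]<.038)&(abs(W[...,0]-.62)<.025)&(abs(W[...,1]+.06)<.1))
e=[(u,np.flatnonzero(m[:,u])[0]-.5) for u in range(640) if m[:,u].sum()>5]
P=onplane(KT,e,.034);print("bed left end",np.median(P,0),len(e))
```

```text
t 11.05 pos [ 0.5683 -0.0127  0.2491] phi 87.13 -> d [0.1319 0.0548 0.149 ] roll -0.05 F [ 0.2 -0.2 -0.3] w 0.515 g 42.5
[134 292] z 0.0114 c [ 0.2849 -0.1765] size 23.4 86.1 ang -58.78
[378 198] z 0.0412 c [ 0.6504 -0.0469] size 87.6 175.6 ang 40.64
[195 211] z 0.0066 c [ 0.3985 -0.0658] size 11.7 149.6 ang 3.84
[154  98] z 0.0313 c [0.3832 0.0804] size 68.5 103.4 ang -3.45
[366  58] z 0.0116 c [0.6292 0.1148] size 60.1 79.9 ang -2.84
[559 131] z 0.0087 c [ 0.8739 -0.0047] size 100.2 340.6 ang -2.61
[252 120] z 0.0275 c [0.4922 0.0295] size 47.0 299.6 ang -5.53
ang -2.47 x at y=-.135: 0.6494 at .115: 0.6602 y -0.105 -0.014
ang -2.75 x at y=-.135: 0.6679 at .115: 0.6799 y -0.106 -0.015
bed left end [ 0.63427356 -0.01267015  0.034     ] 17
```

View pics/w4.png

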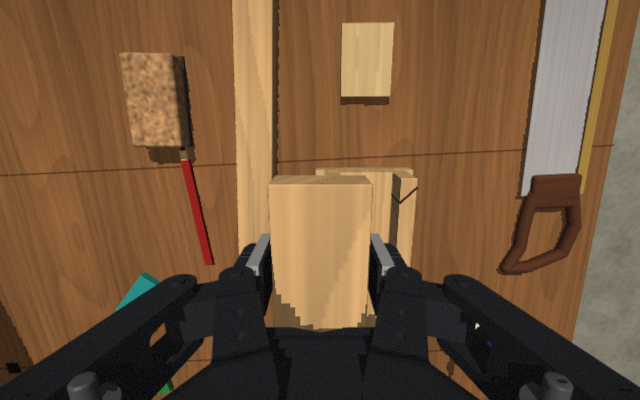

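The view shows packing_12 placed at (367,59), with packing_22 held at (320,250) and the box's left end behind it.

Run:
```python
from h import *
z=np.load("w4.npz");KT=(z["K"],z["T"]);d=z["d"];W=world(KT,d)
m=(W[...,2]>.15)&(d>0);e=[(u,np.flatnonzero(m[:300,u])[0]-.5) for u in range(280,362)]
# top far edge = where front face (far) turns into top
print([np.round(W[v,320],3).tolist() for v in range(174,200,3)])
v=190;u=np.flatnonzero(m[v,150:500])+150;print(u[0],u[-1],onplane(KT,[(u[0],v),(u[-1],v)],W[v,320,2]))
```

```text
[[0.569, -0.017, 0.017], [0.571, 0.025, 0.254], [0.571, 0.025, 0.26], [0.571, 0.025, 0.266], [0.571, 0.024, 0.268], [0.57, 0.023, 0.269], [0.57, 0.022, 0.268], [0.57, 0.02, 0.268], [0.57, 0.019, 0.268]]
267 372 [[0.54806384 0.02386291 0.26879206]
 [0.59238534 0.02166202 0.26879206]]
```

step_arm([
  {"fingers": 0.3, "dx": 0.05, "dy": 0.02, "dz": 0.0, "roll": 0},
  {"fingers": 0.3, "dx": 0.1, "dy": 0.04, "dz": 0.04, "roll": 0},
  {"fingers": 0.3, "dx": 0.13, "dy": 0.05, "dz": 0.1, "roll": 0},
  {"fingers": 0.3, "dx": 0.135, "dy": 0.055, "dz": 0.15, "roll": 0},
  {"fingers": 0.3, "dx": 0.135, "dy": 0.055, "dz": 0.19, "roll": 0},
  {"fingers": 0.3, "dx": 0.135, "dy": 0.055, "dz": 0.21, "roll": 0},
  {"fingers": 0.3, "dx": 0.135, "dy": 0.055, "dz": 0.21, "roll": 0},
  {"fingers": 0.3, "dx": 0.135, "dy": 0.055, "dz": 0.21, "roll": 0},
])

```text
time: 12.05
tool_pos: [0.6318, 0.1205, 0.0416]
tcp_rot: [2.274, 2.164, 0.005]
wrist_force: [0.9, 0.7, -0.2]
width: 0.515
grip_force: 42.4
```

Run:
```python
from h import *
go(.6298,.1193,.0145,87.18)
```

```text
t 12.05 pos [0.6318 0.1205 0.0416] phi 87.17 -> d [-0.0013 -0.0021  0.0271] roll -0.01 F [ 0.9  0.7 -0.2] w 0.515 g 42.4
```

step_arm([
  {"fingers": 0.3, "dx": -0.001, "dy": -0.002, "dz": 0.01, "roll": 0},
  {"fingers": 0.3, "dx": -0.001, "dy": -0.002, "dz": 0.018, "roll": 0},
  {"fingers": 0.3, "dx": -0.001, "dy": -0.002, "dz": 0.018, "roll": 0},
  {"fingers": 0.3, "dx": -0.001, "dy": -0.002, "dz": 0.018, "roll": 0},
])

```text
time: 12.55
tool_pos: [0.6278, 0.12, 0.0213]
tcp_rot: [-2.274, -2.167, 0.0]
wrist_force: [-0.5, -0.5, 0.3]
width: 0.516
grip_force: 42.4
```

Run:
```python
from h import *
go(.6298,.1193,.0143,87.18)
```

```text
t 12.55 pos [0.6278 0.12   0.0213] phi 87.23 -> d [-0.0006  0.0021  0.007 ] roll 0.05 F [-0.5 -0.5  0.3] w 0.516 g 42.4
```

step_arm([
  {"fingers": 0.3, "dx": -0.0005, "dy": 0.002, "dz": 0.003, "roll": 0},
  {"fingers": 0.3, "dx": -0.0005, "dy": 0.002, "dz": 0.006, "roll": 0},
  {"fingers": 0.3, "dx": -0.0005, "dy": 0.002, "dz": 0.007, "roll": 0},
  {"fingers": 0.3, "dx": -0.0005, "dy": 0.002, "dz": 0.007, "roll": 0},
])

```text
time: 13.05
tool_pos: [0.6298, 0.1194, 0.0142]
tcp_rot: [-2.275, -2.167, 0.0]
wrist_force: [-0.7, 0.1, 0.9]
width: 0.518
grip_force: 42.5
```

step_arm([
  {"fingers": 0, "dx": 0, "dy": 0, "dz": 0, "roll": 0},
  {"fingers": -0.7, "dx": 0, "dy": 0, "dz": 0, "roll": 0},
  {"fingers": -0.7, "dx": 0, "dy": 0, "dz": -0.03, "roll": 0},
  {"fingers": -1, "dx": 0, "dy": 0, "dz": -0.09, "roll": 0},
  {"fingers": -1, "dx": -0.05, "dy": -0.03, "dz": -0.15, "roll": 0},
  {"fingers": -1, "dx": -0.09, "dy": -0.06, "dz": -0.21, "roll": 0},
  {"fingers": -1, "dx": -0.09, "dy": -0.06, "dz": -0.23, "roll": 0},
  {"fingers": -1, "dx": -0.09, "dy": -0.06, "dz": -0.23, "roll": 0},
])

```text
time: 14.05
tool_pos: [0.5678, 0.0312, 0.2504]
tcp_rot: [2.271, 2.16, 0.012]
wrist_force: [0.4, 0.3, 0.4]
width: 0.998
grip_force: 0.0
```

step_arm([
  {"fingers": -1, "dx": 0, "dy": 0, "dz": 0, "roll": 0},
  {"fingers": -1, "dx": 0, "dy": 0, "dz": 0, "roll": 0},
])

```text
time: 14.3
tool_pos: [0.5646, 0.0328, 0.2423]
tcp_rot: [-2.272, -2.166, 0.004]
wrist_force: [-0.1, 0.5, -0.1]
width: 1.0
grip_force: 0.0
```

Run:
```python
from h import *
KT,p,d=look("w5")
blobs(KT,d,.006,.1);print("22:");blobs(KT,d,.025,.038)
box(KT,d,range(120,260))
W=world(KT,d)
m=((W[...,2]>.03)&(W[...,2]<.038)&(abs(W[...,0]-.62)<.025)&(abs(W[...,1]+.06)<.1))
e=[(u,np.flatnonzero(m[:,u])[0]-.5) for u in range(640) if m[:,u].sum()>5]
P=onplane(KT,e,.034);print("bed left end",np.median(P,0),len(e))
mb=(W[...,2]>.022)&(W[...,2]<.034)&(abs(W[...,0]-.49)<.045)&(abs(W[...,1])<.25)
go(.49,.03,.1,84.5)
```

```text
[141 394] z 0.0111 c [ 0.263 -0.314] size 25.1 80.8 ang -78.35
[498 381] z 0.0855 c [ 0.7786 -0.2274] size 56.2 63.7 ang -11.84
[366 267] z 0.0339 c [ 0.6205 -0.106 ] size 126.5 202.6 ang -3.11
[195 216] z 0.0066 c [ 0.3955 -0.0252] size 11.4 93.4 ang 3.65
[162 137] z 0.0312 c [0.3829 0.0807] size 68.3 103.8 ang -3.37
[371  96] z 0.0331 c [0.6254 0.1173] size 56.7 80.7 ang -2.57
[260 150] z 0.0273 c [0.4926 0.0385] size 46.5 358.7 ang -5.53
[561 166] z 0.0085 c [0.8741 0.0184] size 101.2 381.8 ang -2.38
22:
[369 260] z 0.0334 c [ 0.6196 -0.1053] size 98.5 189.1 ang -2.66
[159 138] z 0.0313 c [0.3794 0.0808] size 61.5 103.6 ang -3.03
[374  95] z 0.0334 c [0.6289 0.1177] size 45.8 79.5 ang -2.76
[259 150] z 0.0274 c [0.4915 0.0386] size 44.1 358.7 ang -5.49
ang -2.19 x at y=-.135: 0.5694 at .115: 0.5789 y -0.058 -0.009
ang -17.77 x at y=-.135: 0.6369 at .115: 0.7170 y -0.062 -0.013
bed left end [ 0.62016381 -0.01138798  0.034     ] 41
t 14.35 pos [0.5647 0.0329 0.2422] phi 87.26 -> d [-0.0064 -0.0739  0.1424] roll 2.76 F [-0.2  0.5 -0.7] w 1.000 g 0.0
```

View pics/w5.png

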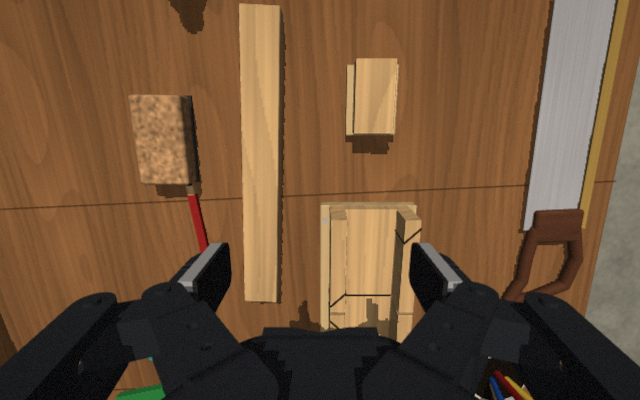

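The view shows packing_22 centred on packing_12 at (373,96), the box's left end at (370,205) and the batten at (260,150).

step_arm([
  {"fingers": -1, "dx": 0.002, "dy": -0.04, "dz": 0.03, "roll": 2.7},
  {"fingers": -1, "dx": 0.002, "dy": -0.072, "dz": 0.09, "roll": 2.7},
  {"fingers": -1, "dx": 0.002, "dy": -0.072, "dz": 0.14, "roll": 2.7},
  {"fingers": -1, "dx": 0.002, "dy": -0.072, "dz": 0.18, "roll": 2.7},
  {"fingers": -1, "dx": 0.002, "dy": -0.072, "dz": 0.19, "roll": 2.7},
  {"fingers": -1, "dx": 0.002, "dy": -0.072, "dz": 0.19, "roll": 2.7},
])

```text
time: 15.1
tool_pos: [0.4934, 0.0381, 0.0537]
tcp_rot: [-2.324, -2.112, 0.002]
wrist_force: [0.7, 0.0, 0.6]
width: 1.002
grip_force: 0.0
```

Run:
```python
from h import *
go(.4915,.0386,.006,84.5)
```

```text
t 15.1 pos [0.4934 0.0381 0.0537] phi 84.55 -> d [ 0.0003 -0.0019  0.0477] roll 0.05 F [0.7 0.  0.6] w 1.002 g 0.0
```

step_arm([
  {"fingers": -1, "dx": 0.0005, "dy": -0.002, "dz": 0.025, "roll": 0},
  {"fingers": -1, "dx": 0.0005, "dy": -0.002, "dz": 0.042, "roll": 0},
  {"fingers": -0.6, "dx": 0.0005, "dy": -0.002, "dz": 0.047, "roll": 0},
  {"fingers": -0.2, "dx": 0.0005, "dy": -0.002, "dz": 0.0475, "roll": 0},
  {"fingers": 0.2, "dx": 0.0005, "dy": -0.002, "dz": 0.0475, "roll": 0},
  {"fingers": 0.3, "dx": 0.0005, "dy": -0.002, "dz": 0.0475, "roll": 0},
  {"fingers": 0.3, "dx": 0.0005, "dy": -0.002, "dz": 0.0475, "roll": 0},
  {"fingers": 0.3, "dx": 0.0005, "dy": -0.002, "dz": 0.0475, "roll": 0},
], squeeze=70)

```text
time: 16.1
tool_pos: [0.4928, 0.0386, 0.0077]
tcp_rot: [2.324, 2.112, 0.002]
wrist_force: [-0.8, -0.2, 6.3]
width: 0.494
grip_force: 73.7
```

Run:
```python
from h import *
go(.6247,.0175,.16,87.18)
```

```text
t 16.1 pos [0.4928 0.0386 0.0077] phi 84.52 -> d [-0.0084  0.1336 -0.152 ] roll -2.66 F [-0.8 -0.2  6.3] w 0.494 g 73.7
```

step_arm([
  {"fingers": 0.3, "dx": 0, "dy": 0, "dz": -0.02, "roll": 0},
  {"fingers": 0.3, "dx": 0, "dy": 0, "dz": -0.06, "roll": 0},
  {"fingers": 0.3, "dx": 0, "dy": 0, "dz": -0.11, "roll": 0},
  {"fingers": 0.3, "dx": -0.002, "dy": 0.03, "dz": -0.14, "roll": -1},
  {"fingers": 0.3, "dx": -0.005, "dy": 0.07, "dz": -0.15, "roll": -2.6},
  {"fingers": 0.3, "dx": -0.008, "dy": 0.11, "dz": -0.15, "roll": -2.6},
  {"fingers": 0.3, "dx": -0.0085, "dy": 0.133, "dz": -0.15, "roll": -2.6},
  {"fingers": 0.3, "dx": -0.0085, "dy": 0.1335, "dz": -0.15, "roll": -2.6},
])

```text
time: 17.1
tool_pos: [0.6243, 0.0171, 0.1556]
tcp_rot: [-2.276, -2.164, 0.002]
wrist_force: [-1.3, -0.6, -1.5]
width: 0.497
grip_force: 72.7
```

step_arm([
  {"fingers": 0.3, "dx": 0, "dy": 0, "dz": 0.03, "roll": 0},
  {"fingers": 0.3, "dx": 0, "dy": 0, "dz": 0.05, "roll": 0},
  {"fingers": 0.3, "dx": 0, "dy": 0, "dz": 0.05, "roll": 0},
  {"fingers": 0.3, "dx": 0, "dy": 0, "dz": 0.05, "roll": 0},
])

```text
time: 17.6
tool_pos: [0.6238, 0.0175, 0.1072]
tcp_rot: [2.276, 2.165, 0.0]
wrist_force: [-1.0, -0.1, -1.5]
width: 0.494
grip_force: 72.6
```

Run:
```python
from h import *
KT,p,d=look("w6");go(.6247,.0173,.05,87.18)
s=read_state();W=world(KT,d)
m=(W[...,2]>.105)&(W[...,2]<.2)&(abs(W[...,0]-.63)<.04)&(d>0)
m[260:]=False
zt=np.median(W[m][:,2]);print("top z",zt)
L=[];R=[]
for v in range(0,240):
    u=np.flatnonzero(m[v])
    if len(u)>20:L.append((u[0]-.5,v));R.append((u[-1]+.5,v))
for P in(L,R):
    P=onplane(KT,P,zt);f=np.polyfit(P[:,1],P[:,0],1);print("ang",-np.degrees(np.arctan(f[0])),"x at tool y",np.polyval(f,s["tool_pos"][1]),P[:,1].min(),P[:,1].max())
# slope along length
q=W[m];print("slope dz/dy",np.polyfit(q[:,1],q[:,2],1))
t,dt=read_camera("top");cv2.imwrite("pics/t6.png",t);np.save("t6.npy",dt)
KT=cal("top");W=world(KT,dt);m=((W[...,2]>.105)&(W[...,2]<.14)&(abs(W[...,0]-.63)<.05)&(dt>0));q=W[m];print("top cam y range",np.percentile(q[:,1],[0.2,1,99,99.8]),np.median(q[:,2]))
```

```text
t 17.65 pos [0.6244 0.0174 0.1079] phi 87.13 -> d [-0.0001  0.0002  0.0579] roll -0.05 F [-0.2  1.5 -2.4] w 0.496 g 72.6
top z 0.127653027924121
ang -3.346674642399923 x at tool y 0.6021368891643927 0.031981834048740575 0.12439764403845688
ang -2.4109014278315524 x at tool y 0.6469341036795395 0.02930864305170336 0.12226554212876445
slope dz/dy [-0.00318822  0.1279488 ]
top cam y range [-0.16250649 -0.16014974  0.62031691  0.62625773] 0.1273305729259595
```

View pics/w6.png

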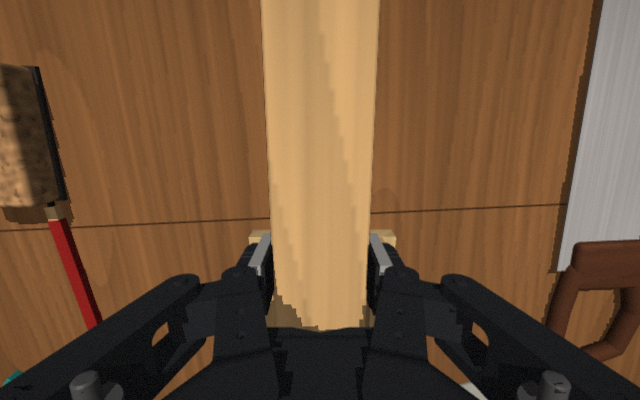

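The view shows the batten held straight and level along the box axis, at (320,150). Now I'll lower it.

step_arm([
  {"fingers": 0.3, "dx": 0, "dy": 0, "dz": 0.02, "roll": 0},
  {"fingers": 0.3, "dx": 0, "dy": 0, "dz": 0.045, "roll": 0},
  {"fingers": 0.3, "dx": 0, "dy": 0, "dz": 0.06, "roll": 0},
  {"fingers": 0.3, "dx": 0, "dy": 0, "dz": 0.06, "roll": 0},
  {"fingers": 0.3, "dx": 0, "dy": 0, "dz": 0.06, "roll": 0},
])

```text
time: 18.32
tool_pos: [0.6244, 0.0174, 0.0473]
tcp_rot: [2.276, 2.165, 0.001]
wrist_force: [0.5, -0.5, -1.6]
width: 0.501
grip_force: 72.7
```

Run:
```python
from h import *
go(.6247,.0173,.042,87.18)
KT=cal("top");z=np.load("top0.npy");t=cv2.imread("pics/top0.png")
t2,dt=read_camera("top");cv2.imwrite("pics/t7.png",t2)
o=cv2.resize(np.hstack([t[120:195,290:405],t2[120:195,290:405]]),None,fx=3.4,fy=3.4,interpolation=cv2.INTER_CUBIC);cv2.imwrite("pics/t7c.png",o)
W=world(KT,dt)
# end of batten along columns inside the trough: height step
m=(abs(W[...,2]-.067)<.009)&(abs(W[...,0]-.617)<.015)&(W[...,1]<-.05)&(W[...,1]>-.25)
e=[(np.flatnonzero(m[v])[-1]+.5,v) for v in range(400) if m[v].sum()>8]
print(np.round(onplane(KT,e,.0675),4),e)
```

```text
t 18.32 pos [0.6244 0.0174 0.0473] phi 87.13 -> d [-0.0001  0.0003  0.0053] roll -0.05 F [ 0.5 -0.5 -1.6] w 0.501 g 72.7
[[ 0.6324 -0.1545  0.0675]
 [ 0.63   -0.1648  0.0675]
 [ 0.6274 -0.1648  0.0675]
 [ 0.6247 -0.1649  0.0675]
 [ 0.6221 -0.1649  0.0675]
 [ 0.6194 -0.1649  0.0675]
 [ 0.6168 -0.1649  0.0675]
 [ 0.6141 -0.1624  0.0675]
 [ 0.6115 -0.1624  0.0675]
 [ 0.6088 -0.1624  0.0675]
 [ 0.6062 -0.1624  0.0675]
 [ 0.6035 -0.1625  0.0675]] [(np.float64(357.5), 147), (np.float64(361.5), 148), (np.float64(361.5), 149), (np.float64(361.5), 150), (np.float64(361.5), 151), (np.float64(361.5), 152), (np.float64(361.5), 153), (np.float64(360.5), 154), (np.float64(360.5), 155), (np.float64(360.5), 156), (np.float64(360.5), 157), (np.float64(360.5), 158)]
```

View pics/t7c.png

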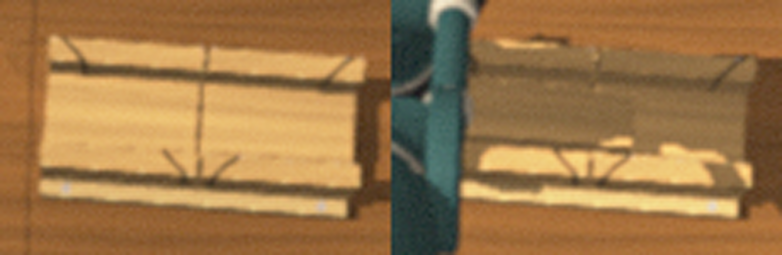

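Run:
```python
from h import *
KT=cal("top");t=cv2.cvtColor(cv2.imread("pics/top0.png"),cv2.COLOR_BGR2GRAY).astype(float)
P=[]
for v in range(143,160):
    w=np.clip(np.median(t[v,335:366])-t[v,343:356],0,None)**2;P.append((np.sum(w*np.arange(343,356))/w.sum(),v))
Q=onplane(KT,P,.034);f=np.polyfit(Q[:,0],Q[:,1],1);print(np.polyval(f,.617),np.degrees(np.arctan(f[0])))
```

```text
-0.13256641082749732 -11.248149493917262
```

step_arm([
  {"fingers": 0.3, "dx": 0.0005, "dy": 0, "dz": 0.003, "roll": 0},
  {"fingers": 0.3, "dx": 0.0005, "dy": 0, "dz": 0.005, "roll": 0},
  {"fingers": 0.3, "dx": 0.0005, "dy": 0, "dz": 0.0055, "roll": 0},
  {"fingers": 0.3, "dx": 0.0005, "dy": 0, "dz": 0.0055, "roll": 0},
])

```text
time: 18.88
tool_pos: [0.6241, 0.0179, 0.0418]
tcp_rot: [2.276, 2.165, 0.001]
wrist_force: [-1.5, -0.9, 1.5]
width: 0.5
grip_force: 73.1
```

step_arm([
  {"fingers": 0, "dx": 0, "dy": 0, "dz": 0, "roll": 0},
  {"fingers": -0.7, "dx": 0, "dy": 0, "dz": 0, "roll": 0},
  {"fingers": -0.7, "dx": 0, "dy": 0, "dz": -0.03, "roll": 0},
  {"fingers": -0.7, "dx": 0, "dy": 0, "dz": -0.09, "roll": 0},
  {"fingers": -0.7, "dx": 0.04, "dy": -0.05, "dz": -0.15, "roll": 0},
  {"fingers": -0.7, "dx": 0.08, "dy": -0.09, "dz": -0.19, "roll": 0},
  {"fingers": -0.7, "dx": 0.08, "dy": -0.09, "dz": -0.2, "roll": 0},
  {"fingers": -0.7, "dx": 0.08, "dy": -0.09, "dz": -0.2, "roll": 0},
])

```text
time: 19.88
tool_pos: [0.5391, 0.1037, 0.2449]
tcp_rot: [2.271, 2.165, 0.009]
wrist_force: [0.5, 0.6, -0.0]
width: 0.849
grip_force: 0.0
```

step_arm([
  {"fingers": -0.7, "dx": 0, "dy": 0, "dz": 0, "roll": 0},
  {"fingers": -0.7, "dx": 0, "dy": 0, "dz": 0, "roll": 0},
])

```text
time: 20.12
tool_pos: [0.5376, 0.1015, 0.2393]
tcp_rot: [-2.276, -2.163, 0.004]
wrist_force: [0.2, 0.1, 0.7]
width: 0.852
grip_force: 0.0
```

Run:
```python
from h import *
KT,p,d=look("w7")
W=world(KT,d)
print("batten");blobs(KT,d,.055,.068);print("knob");blobs(KT,d,.05,.066,100)
go(.417,.252,.1,87.2)
q=W[(abs(W[...,2]-.062)<.006)&(abs(W[...,0]-.63)<.03)];f=np.linalg.lstsq(np.c_[q[:,:2],np.ones(len(q))],q[:,2],rcond=None)[0];print("plane slopes",f, "z y=.35",np.median(q[q[:,1]>.25][:,2]),"z near",np.median(q[q[:,1]<.1][:,2]))
```

```text
batten
[398 204] z 0.0615 c [0.6244 0.044 ] size 45.0 305.4 ang -2.92
[193  23] z 0.0595 c [0.4231 0.2608] size 26.8 28.2 ang 61.94
knob
[488 386] z 0.0581 c [ 0.7497 -0.196 ] size 26.4 43.9 ang -53.24
[356 290] z 0.0586 c [ 0.5787 -0.0484] size 18.8 86.0 ang -6.35
[397 204] z 0.0614 c [0.6239 0.044 ] size 46.0 305.4 ang -2.90
[194  23] z 0.0594 c [0.4239 0.26  ] size 26.7 30.4 ang 41.84
t 20.18 pos [0.5376 0.1015 0.2393] phi 87.07 -> d [ 0.1443 -0.1277  0.1396] roll -0.13 F [-0.1  0.3 -0.4] w 0.852 g 0.0
plane slopes [ 0.0082856  -0.00066633  0.05630394] z y=.35 nan z near 0.06146008662821961
  return _methods._mean(a, axis=axis, dtype=dtype,
  ret = ret.dtype.type(ret / rcount)
```

View pics/w7.png

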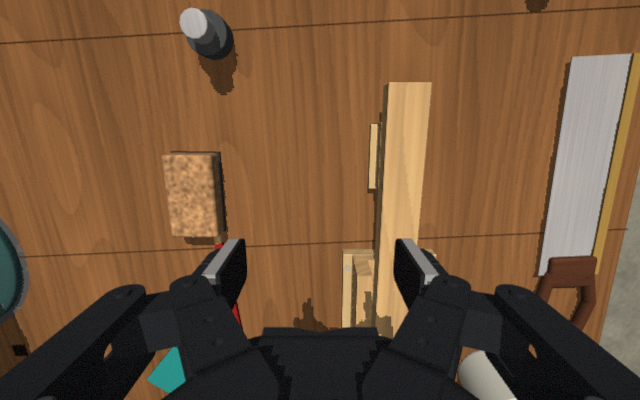

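The view shows the weight with its knob at (193,23). The batten at (405,190) lies across the packing at (374,155) and into the trough.

step_arm([
  {"fingers": -1, "dx": 0.04, "dy": -0.05, "dz": 0.0, "roll": 0},
  {"fingers": -1, "dx": 0.1, "dy": -0.1, "dz": 0.0, "roll": 0},
  {"fingers": -1, "dx": 0.1, "dy": -0.12, "dz": 0, "roll": 0},
  {"fingers": -1, "dx": 0.1, "dy": -0.12, "dz": 0, "roll": 0},
  {"fingers": -1, "dx": 0.1, "dy": -0.12, "dz": 0, "roll": 0},
], squeeze=60)

```text
time: 20.8
tool_pos: [0.4236, 0.2077, 0.2407]
tcp_rot: [2.277, 2.165, -0.001]
wrist_force: [0.3, 0.6, 0.1]
width: 0.994
grip_force: 0.0
```

Run:
```python
from h import *
KT,p,d=look("w8");W=world(KT,d)
print("knob");blobs(KT,d,.052,.066,100);print("base");blobs(KT,d,.02,.032,100)
go(.423,.26,.03,87.2)
q=W[(abs(W[...,2]-.062)<.006)&(abs(W[...,0]-.63)<.03)];print("z far",np.median(q[q[:,1]>.16][:,2]),"z near",np.median(q[q[:,1]<.1][:,2]))
```

```text
knob
[500 379] z 0.0588 c [ 0.6528 -0.0807] size 11.7 65.2 ang -2.53
[486 378] z 0.0616 c [ 0.6302 -0.0743] size 21.1 69.3 ang -2.96
[ 22 314] z 0.0591 c [0.0421 0.0526] size 24.2 59.6 ang 47.78
[499 233] z 0.0615 c [0.6265 0.1232] size 49.2 152.4 ang -2.93
[315 128] z 0.0596 c [0.4224 0.2616] size 25.8 26.5 ang 87.09
base
[ 35 293] z 0.0254 c [0.0282 0.0611] size 26.0 89.9 ang 63.54
[289 268] z 0.0315 c [0.3779 0.0842] size 59.5 108.1 ang -3.30
[466 232] z 0.0261 c [0.6076 0.1187] size 7.5 83.7 ang -2.59
[316 127] z 0.0286 c [0.4225 0.2614] size 44.0 44.2 ang 87.09
[452  10] z 0.0259 c [0.5755 0.3753] size 11.0 36.1 ang 70.73
[340   9] z 0.0276 c [0.4555 0.3806] size 19.7 44.6 ang 87.10
t 20.85 pos [0.4239 0.2076 0.2408] phi 87.07 -> d [ 0.0524 -0.0035  0.2108] roll -0.13 F [ 0.3 -1.3  0.8] w 1.000 g 0.0
z far 0.061546083486491876 z near 0.06158662165389789
```

step_arm([
  {"fingers": -1, "dx": 0.04, "dy": -0.003, "dz": 0.02, "roll": 0},
  {"fingers": -1, "dx": 0.054, "dy": -0.004, "dz": 0.07, "roll": 0},
  {"fingers": -1, "dx": 0.054, "dy": -0.004, "dz": 0.12, "roll": 0},
  {"fingers": -1, "dx": 0.054, "dy": -0.004, "dz": 0.16, "roll": 0},
  {"fingers": -1, "dx": 0.054, "dy": -0.004, "dz": 0.19, "roll": 0},
  {"fingers": -1, "dx": 0.054, "dy": -0.004, "dz": 0.2, "roll": 0},
  {"fingers": -1, "dx": 0.054, "dy": -0.004, "dz": 0.2, "roll": 0},
])

```text
time: 21.72
tool_pos: [0.4223, 0.2617, 0.0409]
tcp_rot: [-2.278, -2.164, 0.002]
wrist_force: [-0.2, 0.8, 0.4]
width: 0.997
grip_force: 0.0
```

Run:
```python
from h import *
go(.4225,.2615,.033,87.2)
```

```text
t 21.73 pos [0.4223 0.2617 0.0409] phi 87.06 -> d [-0.0002  0.0002  0.0079] roll -0.14 F [-0.2  0.8  0.4] w 0.997 g 0.0
```

step_arm([
  {"fingers": -0.6, "dx": 0, "dy": 0, "dz": 0.008, "roll": 0},
  {"fingers": -0.1, "dx": 0, "dy": 0, "dz": 0.008, "roll": 0},
  {"fingers": 0.3, "dx": 0, "dy": 0, "dz": 0.008, "roll": 0},
  {"fingers": 0.6, "dx": 0, "dy": 0, "dz": 0.008, "roll": 0},
  {"fingers": 0.7, "dx": 0, "dy": 0, "dz": 0.008, "roll": 0},
  {"fingers": 0.7, "dx": 0, "dy": 0, "dz": 0.008, "roll": 0},
  {"fingers": 0.7, "dx": 0, "dy": 0, "dz": 0.008, "roll": 0},
], squeeze=60)

```text
time: 22.6
tool_pos: [0.4224, 0.2627, 0.0342]
tcp_rot: [2.276, 2.165, 0.002]
wrist_force: [-1.3, -0.6, 5.3]
width: 0.308
grip_force: 59.3
```

Run:
```python
from h import *
go(.629,.1175,.15,87.2)
```

```text
t 22.6 pos [0.4224 0.2627 0.0342] phi 87.13 -> d [-0.1346  0.2137 -0.1156] roll -0.07 F [-1.3 -0.6  5.3] w 0.308 g 59.3
```

step_arm([
  {"fingers": 0.7, "dx": 0, "dy": 0, "dz": -0.03, "roll": 0},
  {"fingers": 0.7, "dx": 0, "dy": 0, "dz": -0.08, "roll": 0},
  {"fingers": 0.7, "dx": -0.01, "dy": 0.02, "dz": -0.12, "roll": 0},
  {"fingers": 0.7, "dx": -0.04, "dy": 0.06, "dz": -0.13, "roll": 0},
  {"fingers": 0.7, "dx": -0.065, "dy": 0.105, "dz": -0.13, "roll": 0},
  {"fingers": 0.7, "dx": -0.095, "dy": 0.15, "dz": -0.13, "roll": 0},
  {"fingers": 0.7, "dx": -0.12, "dy": 0.195, "dz": -0.12, "roll": 0},
  {"fingers": 0.7, "dx": -0.1335, "dy": 0.2135, "dz": -0.11, "roll": 0},
])

```text
time: 23.6
tool_pos: [0.6297, 0.1164, 0.1416]
tcp_rot: [-2.278, -2.163, 0.002]
wrist_force: [-0.3, 0.4, -3.5]
width: 0.31
grip_force: 60.2
```

step_arm([
  {"fingers": 0.7, "dx": 0, "dy": 0, "dz": 0.03, "roll": 0},
  {"fingers": 0.7, "dx": 0, "dy": 0, "dz": 0.038, "roll": 0},
  {"fingers": 0.7, "dx": 0, "dy": 0, "dz": 0.038, "roll": 0},
  {"fingers": 0.7, "dx": 0, "dy": 0, "dz": 0.038, "roll": 0},
])

```text
time: 24.1
tool_pos: [0.6287, 0.1189, 0.1064]
tcp_rot: [2.275, 2.165, 0.002]
wrist_force: [0.3, -1.2, -5.0]
width: 0.308
grip_force: 60.3
```

Run:
```python
from h import *
go(.6288,.1185,.0963,87.2)
KT,p,d=look("w9");print("22");blobs(KT,d,.055,.067,100)
```

```text
t 24.1 pos [0.6287 0.1189 0.1064] phi 87.17 -> d [-0.0004  0.0001  0.0101] roll -0.03 F [ 0.3 -1.2 -5. ] w 0.308 g 60.3
22
[320 309] z 0.0619 c [0.6261 0.0508] size 37.8 43.8 ang 88.28
[320 151] z 0.0620 c [0.6318 0.1601] size 43.6 73.7 ang -2.89
```

View pics/w9.png

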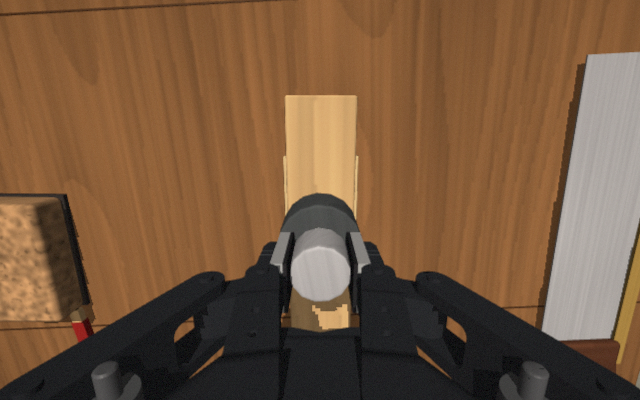

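The weight hangs centred over the batten at (320,262), with the packing edges showing equally on both sides. Now I'll set it down.

step_arm([
  {"fingers": 0.7, "dx": 0, "dy": 0.001, "dz": 0.005, "roll": 0},
  {"fingers": 0.7, "dx": 0, "dy": 0.001, "dz": 0.008, "roll": 0},
  {"fingers": 0.7, "dx": 0, "dy": 0.001, "dz": 0.01, "roll": 0},
  {"fingers": 0.7, "dx": 0, "dy": 0.001, "dz": 0.0103, "roll": 0},
  {"fingers": 0.7, "dx": 0, "dy": 0.001, "dz": 0.0103, "roll": 0},
])

```text
time: 24.78
tool_pos: [0.6295, 0.1183, 0.0963]
tcp_rot: [2.276, 2.165, 0.0]
wrist_force: [-4.7, -1.4, 5.4]
width: 0.307
grip_force: 61.3
```

step_arm([
  {"fingers": 0.4, "dx": 0, "dy": 0.001, "dz": -0.0005, "roll": 0},
  {"fingers": 0.0, "dx": 0, "dy": 0.001, "dz": -0.0005, "roll": 0},
  {"fingers": -0.8, "dx": 0, "dy": 0, "dz": -0.0005, "roll": 0},
  {"fingers": -0.8, "dx": 0, "dy": 0, "dz": -0.01, "roll": 0},
  {"fingers": -0.8, "dx": 0, "dy": 0, "dz": -0.06, "roll": 0},
  {"fingers": -0.8, "dx": 0, "dy": 0, "dz": -0.12, "roll": 0},
  {"fingers": -0.8, "dx": -0.06, "dy": 0, "dz": -0.17, "roll": 0},
  {"fingers": -0.8, "dx": -0.1, "dy": 0, "dz": -0.17, "roll": 0},
])

```text
time: 25.78
tool_pos: [0.6269, 0.018, 0.2709]
tcp_rot: [2.269, 2.163, 0.01]
wrist_force: [-0.2, -0.2, -1.2]
width: 0.903
grip_force: 0.0
```

step_arm([
  {"fingers": -0.8, "dx": -0.03, "dy": 0, "dz": 0, "roll": 0},
  {"fingers": -0.8, "dx": -0.05, "dy": 0, "dz": 0, "roll": 0},
  {"fingers": -0.8, "dx": -0.05, "dy": 0, "dz": 0, "roll": 0},
  {"fingers": -0.8, "dx": -0.05, "dy": 0, "dz": 0, "roll": 0},
])

```text
time: 26.28
tool_pos: [0.6218, -0.0307, 0.2646]
tcp_rot: [-2.275, -2.165, -0.0]
wrist_force: [0.2, 0.5, 0.2]
width: 0.899
grip_force: 0.0
```

Run:
```python
from h import *
KT,p,d=look("w10")
print("batten");blobs(KT,d,.055,.068);print("knob");blobs(KT,d,.11,.13,100);print("base");blobs(KT,d,.08,.095,100)
box(KT,d,range(120,260))
go(.6,0,.3,87)
```

```text
batten
[319 156] z 0.0615 c [ 0.622  -0.0237] size 43.8 274.7 ang -2.90
knob
[321  19] z 0.1213 c [0.6298 0.1158] size 26.5 29.1 ang -1.99
base
[320  31] z 0.0893 c [0.6303 0.1143] size 42.9 44.4 ang 85.24
ang -2.74 x at y=-.135: 0.5683 at .115: 0.5803 y -0.13 -0.011
ang -2.99 x at y=-.135: 0.6678 at .115: 0.6809 y -0.134 -0.016
t 26.32 pos [ 0.6219 -0.0304  0.2646] phi 87.18 -> d [ 0.0293 -0.0234 -0.0353] roll 0.18 F [-0.6 -0.6 -0.6] w 0.899 g 0.0
```

View pics/w10.png

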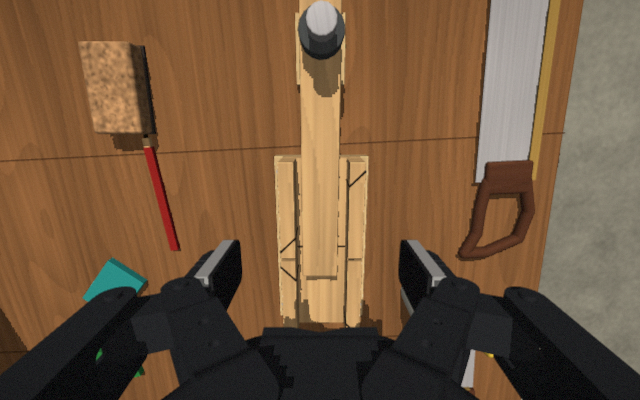

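The view shows the weight on the batten over the packing at (321,30), with the batten centred in the trough. Its end is at (320,277) and the square cut at row 246. One numeric check of that 30 mm follows.

Run:
```python
from h import *
z=np.load("w10.npz");KT=(z["K"],z["T"]);d=z["d"];p=cv2.imread("pics/w10.png");g=cv2.cvtColor(p,cv2.COLOR_BGR2GRAY).astype(float)
W=world(KT,d)
a=np.array([-.0502,.0]) 
ax=np.array([np.sin(np.radians(2.82)),np.cos(np.radians(2.82))])
c=[(u,np.flatnonzero(abs(W[200:320,u,2]-.0615)<.006)[-1]+200.5) for u in range(308,334)]
E=onplane(KT,c,.062);print("end along axis",np.median(E[:,:2]@ax))
for u0,u1 in((281,292),(350,364),(340,346),(300,304)):
    S=[(u,238+np.argmin(g[238:256,u])) for u in range(u0,u1)]
    print(u0,[s[1] for s in S],"slot",np.median(onplane(KT,S,.074)[:,:2]@ax), "bed:",np.median(onplane(KT,S,.034)[:,:2]@ax))
kn=np.array([.6298,.1158])@ax;print("knob",kn)
E=[]
m=abs(W[...,2]-.074)<.006
E=[(u,np.flatnonzero(m[100:300,u])[0]+99.5) for u in range(281,292)];print("box left end",np.median(onplane(KT,E,.074)[:,:2]@ax))
E=[(u,np.flatnonzero(m[100:300,u])[0]+99.5) for u in range(350,364)];print("box left end",np.median(onplane(KT,E,.074)[:,:2]@ax))
```

```text
end along axis -0.13078154253775068
281 [np.int64(251), np.int64(250), np.int64(249), np.int64(248), np.int64(247), np.int64(247), np.int64(245), np.int64(245), np.int64(244), np.int64(243), np.int64(242)] slot -0.08562315311815202 bed: -0.10372531656018433
350 [np.int64(248), np.int64(254), np.int64(252), np.int64(254), np.int64(251), np.int64(241), np.int64(240), np.int64(239), np.int64(239), np.int64(238), np.int64(239), np.int64(242), np.int64(250), np.int64(250)] slot -0.08296403119330284 bed: -0.10074665676468389
340 [np.int64(246), np.int64(246), np.int64(246), np.int64(246), np.int64(246), np.int64(246)] slot -0.08426967306050595 bed: -0.1022091932887963
300 [np.int64(246), np.int64(246), np.int64(246), np.int64(246)] slot -0.08430176742886814 bed: -0.10224514433105918
knob 0.14664493141108115
box left end 0.01809152133716558
box left end 0.019249414279088415
```

```bash
python3 -c "
from workcell import *
print(finish_job())"
```

```text
the job is handed in; nothing more can be done
None
```

I set up the batten for the square cut as asked and handed the job in at about 26 s. It lies level on the trough bed and the stacked 12 + 22 mm packing (centred 127–129 mm out), its end measures 29–31 mm past the square cut, and the weight stands over the packing.

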